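# Switch off the work lamp and shut the tool chest

## Robot

A 6-joint arm with a two-finger parallel gripper is mounted at the origin on the work surface. World frame = base frame: x ahead of the robot, y to its left, z up, the work surface at z = 0. Lengths are in m, angles in rad, forces in N, time in s.
With the tool pointing down it reaches from about 0.35 to 0.975 m from the base axis. Payload 4.9 kg.
Tool frame: the origin (TCP) lies midway between the tips of the shut fingers; the grasp point (between the pads) lies 19 mm behind it; z points along the fingers, y is the line along which they close (so a half turn about z gives the same grasp; the last joint's range is limited). The gripper opens to 85 mm and grips with 20 to 120 N. Pads are 22 mm wide; open, the fingers measure 114 mm over their backs; the gripper's body (76 mm by 85 mm) begins 54 mm behind the grasp point. The pads swing forward as they close: fully open they stand 13 mm farther back than shut.
Start: joints at [1.141, 0.053, 1.613, -0, 1.476, -0.119], TCP at [0.191, 0.595, 0.231] pointing down, gripper open.
Joint ranges: [-3.01, 3.01], [-1.01, 2.22], [0.06, 2.58], [-1.02, 4.17], [0.09, 2.62], [-3.14, 3.14]. Speed limits (rad/s): [2.57, 2.57, 3.14, 3.14, 3.14, 3.14].

## Interface

Orientations are given as a unit quaternion [w, x, y, z].
In Python, from plant import manip gives the robot as it stands.
- The arm moves only by the tool shift_gripper, called after "Call:" as name(argument=value, ...) on one line, values as JSON. Schema: {"type":"object","properties":{"ticks":{"type":"array","items":{"type":"number"},"minItems":7,"maxItems":35},"only":{"type":"string"},"quiet":{"type":"boolean"},"lines":{"type":"string"}},"required":["ticks"],"additionalProperties":false}. ticks is one flat list of numbers that holds 1 to 5 rows one after another, with no inner brackets; each row has 7 numbers: the opening from 0.0 (shut) to 1.0 (fully open), then dx, dy, dz in units of 20 mm, then a rotation vector rx, ry, rz in units of 0.2 rad; each row shifts and turns the commanded pose from where the row before left it, along the tool's axes as they then stand; what a row does not reach is not made up. A row lasts 1/8 s, in which the tool goes at most 0.0625 m and 0.188 rad, less where a joint would pass 70% of its speed; a pose out of reach is approached as far as the arm can. The fingers move at their own pace and stop on an object; the grip force is fixed at half the most. Time passes only in rows, so rows that do not move let the fingers close. The tool returns the time, the measured TCP pose, the force, the opening and the grip force at its end. only (a regular expression) keeps the lines of the reply that match it, lines (a string "A,B") keeps lines A to B, and quiet returns only ok. Input that does not fit is refused with a message, and nothing moves.
- manip.state(): the state, without advancing time (a new reading comes with each control period).
- manip.grab_frame(name): name is "side" or "top" or "wrist"; returns the picture (384x512x3 uint8, red, green, blue); there is no depth.
- manip.camera_params(name): a dict with "intrinsics" (3x3 intrinsics, pixels), "xyz" and "orientation" of the camera in the world. Camera axes: x right, y down, z forward; pixel columns grow to the right and rows downward; lengths in m; the calibration is good to about 2 mm. A picture is of the moment at which its call begins: read the wrist's pose just before it. camera_params takes no time and is no camera call; for the wrist camera it gives the pose at the moment of the call.
- manip.job_done(): hands the job in; it is judged then, once.
The state is a dict: "time": time; "joint_pos": joint angles; "joint_vel": joint speeds; "joint_efforts": joint torques, N m; "tool_pos": TCP position; "tool_rot": TCP orientation; "contact_force": force on the tool from outside, world axes, zero at the start; "ft_torque": the same for the moment, N m; "gripper_width": opening from 0.0 (shut) to 1.0 (fully open); "grasp_force": force on a finger pad.
Only numpy, scipy, OpenCV 4.12 (cv2) and the standard library are available. Lean on these libraries where they do the work, as an engineer would, in place of code of your own. Each camera call takes 0.05 s, during which the arm holds its last target. There are 200 camera calls.

## Task

Put the tool chest away for the day: first slide the switch on the work lamp inside it to off (towards the lamp's tail, until it snaps over), then press down the thumb plate at the knee of the locked folding stay to unlock it, and lower the lid gently until it is fully shut. Leave the other things where they are.

Things in the scene. Friction and masses are not known exactly. Their poses are not given: they have to be found in the camera images.
- chest: Grey steel tool chest fixed to the bench, 200 (x) x 340 (y) mm, rim 110 mm high, walls 5 mm. Origin: centre of its underside. The lid hinge runs along y on the far (+x) rim, at x = +100, z = +110 mm in the chest's frame. The -y part of the inside (y from -165 to -90) is an empty well for the stay; the rest has a raised steel floor at z = 40 mm.
- lid (a joint): Lid angle in rad: 0 = upright (as found), 1.571 = fully shut, flat on the rim. The lid cannot be lowered while the stay is locked. Once unlocked its stiff hinge (about 0.6 N m) holds it at any angle: it neither falls nor springs, and must be pushed all the way.
- lid_hinge (a point): Middle of the hinge line, on the rim. The lid is a plate 205 mm from hinge to front edge, 344 mm wide, 12 mm thick; upright, its inner face is over the hinge line and its 12 mm thickness is on the far (+x) side; shut, its top lies 122 mm over the bench. 3 mm high ribs on the outer face are for look only.
- lid_edge (a point): Middle of the lid's front edge (the upper edge while it is upright), at mid thickness, 205 mm from the hinge line. A pull tab 80 mm wide and 6 mm thick, level with the inner face, stands 19 mm out from the edge here. Axes as the lid's: z from hinge to edge, x out of the outer face.
- stay_lower: Lower link of the folding stay: two flat steel links 11 mm high in the chest's x-z plane at chest y = -140 mm, running from the chest's rim up to the knee and on to the lid, which they meet 90 mm from the hinge. Origin: its pivot on the chest, 80 mm from the knee.
- stay_knee (a joint): Bend of the folding stay at its knee, in rad: 0 = locked against its stop (as found, knee 8 mm past straight, upwards), about 0.17 = straight; it grows as the knee is pushed down, and stays where it is left (about 2.5 with the lid shut). Beyond 0.4 it is well unlocked. It takes some 5 to 15 N downwards on the thumb plate.
- knee (a point): Centre of the top of the thumb plate (26 x 26 x 5 mm steel) at the stay's knee, about 55 mm above the rim at the start. Pressed, it swings on an 80 mm arc about the stay's lower pivot (chest x = -70, y = -140, z = 110 mm), down and a little to +x; 30 mm down, the stay is well unlocked and the lid has begun to lean.
- lamp: Flat work lamp, magnet held to the chest's floor (does not move), 50 (x) x 140 (y) x 40 (z) mm high. Origin: centre of its underside. Aluminium head with a round lens at its +y end, black plastic tail at its -y end; the top face is level and flat.
- switch (a joint): Slide switch on the lamp's top face, in m: 0 = on (as found, nearer the head), 0.010 = off (nearer the tail). A detent in the middle (0.005): short of it the slide springs back to on, past it snaps to off. Takes about 4 N along the lamp.
- ridge (a point): Top centre of the switch's ridge, the only raised part of the switch: 14 mm (lamp x) by 4 mm (lamp y), 5 mm above the lamp's top face. It slides along the lamp's -y axis from on to off. In front of it, towards the head, the top face is free for 60 mm.
- stone: Bystander: grey whetstone 90 x 24 x 20 mm lying loose in the chest beside the lamp. Origin: centre of its underside.
- file_flat: Bystander: file with a wooden handle, 250 mm long, 22 mm high, loose on the bench in front of the chest. Origin: underside, where handle and blade meet; blade along +x.
- file_long: Bystander: file, 300 mm long, loose on the bench on the right. Origin and axes as the other file.
- half_ring: Bystander: flat steel half ring, 134 mm across, 6 mm thick, on the bench on the right. Origin: underside, centre of the ring.
- hammer: Bystander: hammer lying on the bench on the left. Origin: underside.
- wood_block: Bystander: wooden block 100 x 60 x 50 mm on the left. Origin: centre of the underside.
- oil_can: Bystander: metal can 60 mm across, 110 mm high, standing on the left. Origin: centre of the underside.

How it is judged:
By the outcome, as a careful person would: the job done as asked, in the order asked, and still so for the second after the job is handed in, with the robot touching nothing.
It also fails if it takes over 61 s, if anything falls off the work surface, if the arm or the gripper's body presses on something with over 40 N, if the wrist force passes 120 N, or if a joint passes its speed limit or range.

## Working session

There is one attempt and no reset: what is moved stays moved. The work goes in short steps, Python scripts to look and compute and a tool call to move; the robot and the scene stay as the last step left them, time stands still between calls to the robot, and variables do not carry over. Pictures are saved under pics/ and viewed, at most 11 in all, crops included, and the job is handed in when it is done.

```bash
ls; mkdir -p pics
```

Run:
```python
from plant import manip
import cv2,numpy as np
print(manip.state())
ims=[]
for n in("top","side"):
    p=manip.camera_params(n);print(n,p)
    im=manip.grab_frame(n)[:,:,::-1];cv2.imwrite(f"pics/{n}0.png",im)
```

```text
pics
plant.py
{'time': 0.0, 'joint_pos': array([ 1.14100047e+00,  5.33895275e-02,  1.61432774e+00, -1.22715455e-05,
        1.47601502e+00, -1.19032309e-01]), 'joint_vel': array([ 7.08526533e-05, -2.49548672e-04,  9.54294273e-04, -9.51567299e-05,
       -1.41105814e-03, -7.06603304e-05]), 'joint_efforts': array([-3.39211583e-04, -3.93675399e+01, -3.70174885e+01, -1.57031764e-04,
        7.07405998e-03,  8.71844719e-06]), 'tool_pos': array([0.19086857, 0.59446749, 0.23002263]), 'tool_rot': array([-2.84022166e-04,  1.54756614e-01,  9.87952046e-01, -1.03144054e-03]), 'contact_force': array([ 0.11217853, -0.20671488,  1.25694767]), 'ft_torque': array([ 0.0343301 ,  0.03029756, -0.03110718]), 'grasp_force': 0.0, 'gripper_width': 0.9969710375938384}
top {'intrinsics': array([[400.28336988,   0.        , 264.73188238],
       [  0.        , 400.28336988, 190.10707092],
       [  0.        ,   0.        ,   1.        ]]), 'xyz': array([0.42235799, 0.05463463, 1.26676081]), 'orientation': array([-0.03488384,  0.71471213, -0.69720879,  0.04323874])}
side {'intrinsics': array([[476.52602759,   0.        , 252.66669788],
       [  0.        , 476.52602759, 195.86755866],
       [  0.        ,   0.        ,   1.        ]]), 'xyz': array([-0.10591812, -0.89733875,  1.13641543]), 'orientation': array([-0.4120905 ,  0.85933875, -0.2728986 ,  0.13131903])}
```
View pics/top0.png

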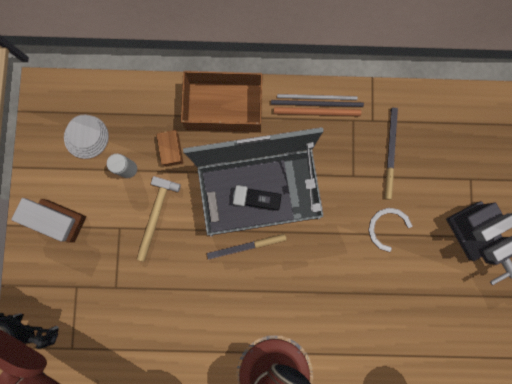

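View pics/side0.png

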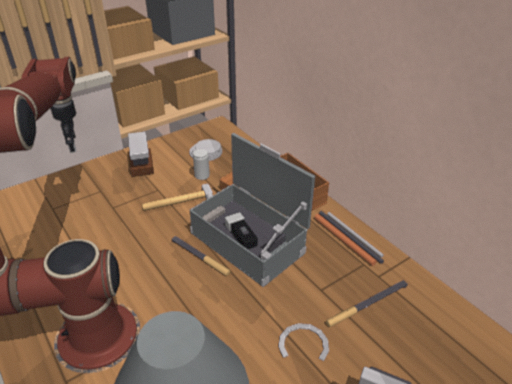

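The top view shows the open chest at about (260,190), with the lid upright along its upper (+x) side. The lamp is at (257,198), with its white head to the left (+y), and the stay is on the right at (312,175). The side view shows the chest at (250,225), the lamp at (242,230) and the stay from (268,250) to (303,208).

Create h.py:
```python
import numpy as np,cv2
from scipy.spatial.transform import Rotation as R
def rot(q): return R.from_quat([q[1],q[2],q[3],q[0]])
def ray(p,uv):
    K=p["intrinsics"];d=np.linalg.inv(K)@[uv[0],uv[1],1.]
    return np.array(p["xyz"]),rot(p["orientation"]).apply(d/np.linalg.norm(d))
def plane(p,uv,z):
    o,d=ray(p,uv);return o+d*(z-o[2])/d[2]
def tri(obs):
    A=np.zeros((3,3));b=np.zeros(3);L=[]
    for p,uv in obs:
        o,d=ray(p,uv);M=np.eye(3)-np.outer(d,d);A+=M;b+=M@o;L.append((o,d))
    x=np.linalg.solve(A,b);return x,[np.linalg.norm(np.cross(x-o,d)) for o,d in L]
def proj(p,X):
    c=rot(p["orientation"]).inv().apply(np.array(X)-p["xyz"]);h=p["intrinsics"]@c;return h[:2]/h[2]
```

Run:
```python
from plant import manip
from h import *
t=manip.camera_params("top");s=manip.camera_params("side")
im=cv2.imread("pics/top0.png");a=im[122:242,180:330];b=cv2.imread("pics/side0.png")[135:285,180:320]
cv2.imwrite("pics/top0c.png",cv2.resize(a,None,fx=5,fy=5,interpolation=cv2.INTER_CUBIC))
cv2.imwrite("pics/side0c.png",cv2.resize(b,None,fx=4,fy=4,interpolation=cv2.INTER_CUBIC))
for uv in[(201,190),(208,233),(322,211)]:print(uv,plane(t,uv,.11))
p=manip.camera_params("wrist");q=manip.state();print(p)
T=rot(q["tool_rot"]);print(T.as_matrix().round(3),"cam in tool",T.inv().apply(p["xyz"]-q["tool_pos"]),(T.inv()*rot(p["orientation"])).as_matrix().round(3))
```

```text
(201, 190) [0.54650709 0.2273946  0.11      ]
(208, 233) [0.42301181 0.2022054  0.11      ]
(322, 211) [ 0.49427853 -0.12480903  0.11      ]
{'intrinsics': array([[283.52503803,   0.        , 254.48769389],
       [  0.        , 283.52503803, 189.06473612],
       [  0.        ,   0.        ,   1.        ]]), 'xyz': array([0.12019073, 0.61710267, 0.37250713]), 'orientation': array([0.1207584 , 0.79906841, 0.58265742, 0.08612445])}
[[-0.952  0.306 -0.001]
 [ 0.306  0.952 -0.002]
 [ 0.    -0.002 -1.   ]] cam in tool [ 0.07423301 -0.00040164 -0.14232104] [[-0.    -0.956 -0.294]
 [ 1.    -0.    -0.001]
 [ 0.001 -0.294  0.956]]
```

View pics/top0c.png

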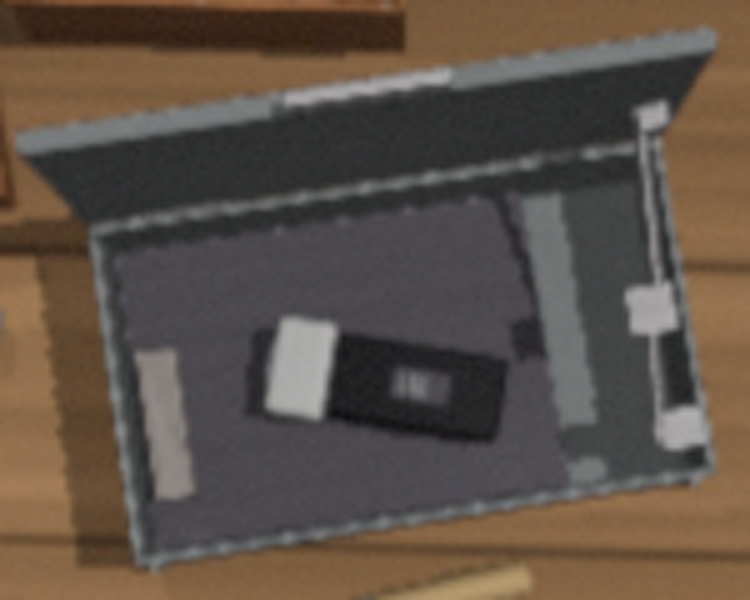

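View pics/side0c.png

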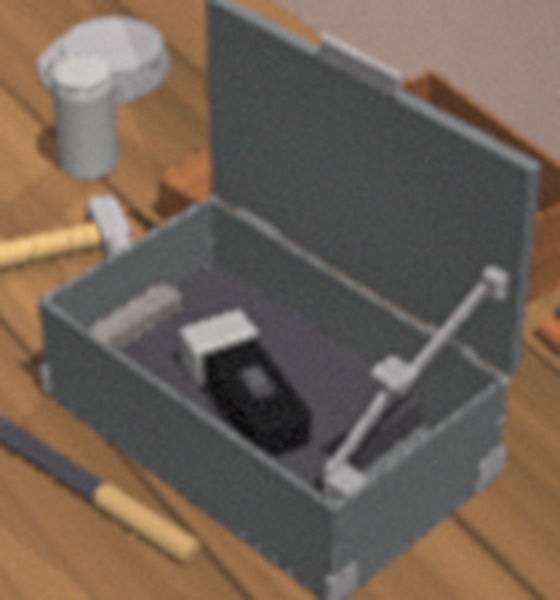

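The top crop shows these points:
- rim corners at (147,565), (712,472) and (95,232)
- switch window at (420,385), with the lamp axis from (300,368) to (440,387)
- thumb plate at (652,309)
- lid tab at (368,88)

In the side crop, the thumb plate is at (393,374), the switch at (260,380) and the tab at (360,62).

Run:
```python
from plant import manip
from h import *
t=manip.camera_params("top");s=manip.camera_params("side")
T=lambda x,y:(t,(180+(x+.5)/5-.5,122+(y+.5)/5-.5))
S=lambda x,y:(s,(180+(x+.5)/4-.5,135+(y+.5)/4-.5))
for n,a,b in[("knee",(652,309),(393,374)),("switch",(420,385),(260,380)),("tab",(368,88),(360,62)),("frontR",(712,472),(333,510)),("frontL",(147,565),(45,297)),("backLtop",(20,145),(210,3)),("backRtop",(713,40),(535,165))]:
    x,e=tri([T(*a),S(*b)]);print(n,x.round(4),np.round(e,4))
fl=plane(*T(147,565),.11);fr=plane(*T(712,472),.11);d=fl-fr;print(fl,fr,np.linalg.norm(d),"yaw",np.arctan2(-d[0],d[1]))
for P in[(275,320),(265,412),(505,360),(492,440)]:print("lamp",plane(*T(*P),.08))
```

```text
knee [ 0.5656 -0.0815  0.167 ] [0.001 0.001]
switch [0.5287 0.0448 0.0848] [0.0004 0.0004]
tab [0.6473 0.0756 0.3303] [0.0007 0.0007]
frontR [ 0.4791 -0.1245  0.11  ] [0.0008 0.0008]
frontL [0.4191 0.1975 0.1207] [0.0006 0.0006]
backLtop [0.6198 0.2443 0.3081] [0.0007 0.0007]
backRtop [ 0.6793 -0.0914  0.3188] [0.0003 0.0003]
[0.41852243 0.19916327 0.11      ] [ 0.47980944 -0.12492875  0.11      ] 0.32983591980046145 yaw 0.18689676951617257
lamp [0.56548135 0.13239766 0.08      ]
lamp [0.51033054 0.13654775 0.08      ]
lamp [ 0.54498024 -0.00537706  0.08      ]
lamp [0.49705192 0.00140306 0.08      ]
```

The manual's scale: shifts go in units of 20 mm and turns go in units of 0.2 rad. Converting my numbers, -0.037 m is -1.85, -0.046 m is -2.3.

Call:
shift_gripper(ticks=[0, -2.3, -1.85, 0, 0, 0, 0, 0, -2.3, -1.85, 0, 0, 0, 0, 0, -2.3, -1.85, 0, 0, 0, 0, 0, -2.3, -1.85, 0, 0, 0, 0, 0, -2.3, -1.85, 0, 0, 0, 0])

```text
time: 0.72
tool_pos: [0.354, 0.3468, 0.2309]
tool_rot: [-0.0, 0.155, 0.988, -0.0]
contact_force: [1.4, -0.2, 0.5]
gripper_width: 0.005
grasp_force: 0.0
```

Call:
shift_gripper(ticks=[0, -2.3, -1.85, 0, 0, 0, 0, 0, -2.3, -1.85, 0, 0, 0, 0, 0, -2.3, -1.85, 0, 0, 0, 0, 0, -2.3, -1.85, 0, 0, 0, 0, 0, -2.3, -1.85, 0, 0, 0, 0])

```text
time: 1.35
tool_pos: [0.5165, 0.1003, 0.2309]
tool_rot: [-0.0, 0.155, 0.988, 0.0]
contact_force: [0.8, 0.5, 0.3]
gripper_width: 0.002
grasp_force: 0.0
```

Call:
shift_gripper(ticks=[0, 0, 0, 0, 0, 0, -0.935, 0, 0, 0, 2, 0, 0, 0, 0, 0, 0, 0, 0, 0, 0])

```text
time: 1.72
tool_pos: [0.5133, 0.1017, 0.1872]
tool_rot: [-0.004, 0.062, 0.998, -0.0]
contact_force: [-0.2, -0.7, -0.2]
gripper_width: 0.002
grasp_force: 0.0
```

Run:
```python
from plant import manip
import pickle,cv2
p=manip.camera_params("wrist");im=manip.grab_frame("wrist")[:,:,::-1]
cv2.imwrite("pics/w1.png",im);pickle.dump(p,open("w1.pkl","wb"));print(p["xyz"])
```

```text
[0.44066606 0.11052102 0.33017553]
```

View pics/w1.png

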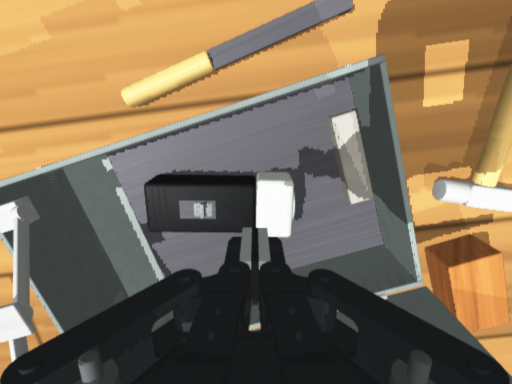

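The wrist view shows the lamp with its head to the right. The switch window spans u 180–218 at v 210, with the ridge at about (205,210), its head-side half. The fingertips are at (255,232). I'll take a second wrist view to triangulate.

To row units: -0.05 m is -2.5, -0.025 m is -1.25.

Call:
shift_gripper(ticks=[0, -1.25, -2.5, 0, 0, 0, 0, 0, 0, 0, 0, 0, 0, 0])

```text
time: 2.02
tool_pos: [0.5361, 0.0474, 0.1934]
tool_rot: [0.001, 0.063, 0.998, -0.0]
contact_force: [-0.6, -0.5, 0.3]
gripper_width: 0.002
grasp_force: 0.0
```

Run:
```python
from plant import manip
from h import *
import pickle
p=manip.camera_params("wrist");im=manip.grab_frame("wrist")[:,:,::-1]
cv2.imwrite("pics/w2.png",im);pickle.dump(p,open("w2.pkl","wb"))
p1=pickle.load(open("w1.pkl","rb"));a=cv2.imread("pics/w1.png")
c=plane(p1,(204,210),.085);print(c);uv=proj(p,c).round().astype(int);print(uv)
f=lambda i,u,v:cv2.resize(i[v-30:v+30,u-40:u+40],None,fx=10,fy=10,interpolation=cv2.INTER_NEAREST)[:, :]
x=np.hstack([cv2.resize(f(a,204,210),(400,300),interpolation=0),cv2.resize(f(im,*uv),(400,300),interpolation=0)])
cv2.imwrite("pics/cmp.png",x)
```

```text
[0.52733528 0.05199569 0.085     ]
[259 176]
```

View pics/cmp.png

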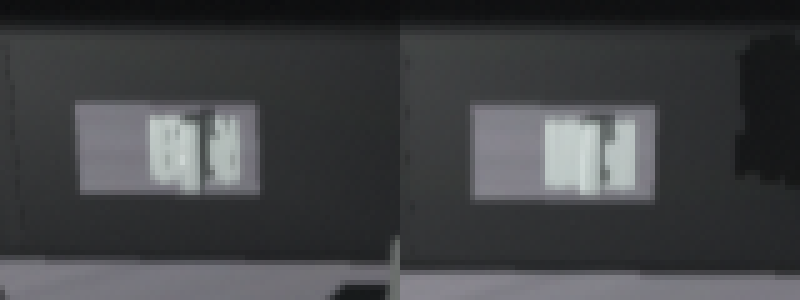

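In the cropped pair, the ridge is a bright bar with a shadow on its head side. It is at crop (190,152) in the left view and (590,155) in the right.

Run:
```python
from plant import manip
from h import *
import pickle
a,b=[pickle.load(open(f"w{i}.pkl","rb")) for i in(1,2)]
pairs={"ridge":((190,152),(592-400,155)),"winL":((76,147),(471-400,152)),"winR":((260,147),(656-400,152))}
for n,(x,y) in pairs.items():
    f=lambda u,v,c:(c[0]-40+u/5-.5,c[1]-30+v/5-.5)
    r,e=tri([(a,f(*x,(204,210))),(b,f(*y,(259,176)))]);print(n,r.round(4),np.round(e,4),plane(a,f(*x,(204,210)),.085).round(4),plane(b,f(*y,(259,176)),.085).round(4))
# lamp axis from black body edges in w1
im=cv2.imread("pics/w1.png");m=(im.max(2)<60).astype(np.uint8);m[:,:140]=0;m[:165]=0;m[238:]=0;m[:,257:]=0
n,l,st,c=cv2.connectedComponentsWithStats(m);k=1+st[1:,4].argmax();print(st[k])
box=cv2.boxPoints(cv2.minAreaRect(np.argwhere(l==k)[:,::-1].astype(np.float32)))
B=np.array([plane(a,q,.08) for q in box]);print(B.round(4))
s=manip.state();print(s["tool_pos"],rot(s["tool_rot"]).as_matrix().round(3))
```

```text
ridge [0.5271 0.0498 0.0851] [0.0001 0.0001] [0.527  0.0497 0.085 ] [0.5272 0.0498 0.085 ]
winL [0.525  0.0275 0.0804] [0. 0.] [0.5234 0.029  0.085 ] [0.5239 0.028  0.085 ]
winR [0.5296 0.0616 0.0792] [0. 0.] [0.5276 0.0627 0.085 ] [0.5281 0.0615 0.085 ]
[ 144  174  113   64 4709]
[[ 0.488   0.0028  0.08  ]
 [ 0.5006  0.1037  0.08  ]
 [ 0.5629  0.096   0.08  ]
 [ 0.5495 -0.0119  0.08  ]]
[0.535596   0.04861192 0.19314515] [[-0.992  0.126  0.002]
 [ 0.126  0.992  0.   ]
 [-0.002  0.    -1.   ]]
```

To row units: 0.026 m is 1.3, 0.0086 m is 0.43.

Call:
shift_gripper(ticks=[0, 0.43, 1.3, 0, 0, 0, 0, 0, 0, 0, 2.5, 0, 0, 0, 0, 0, 0, 2.25, 0, 0, 0, 0, 0, 0, 0.5, 0, 0, 0, 0, 0, 0, 0, 0, 0, 0])

```text
time: 2.7
tool_pos: [0.5295, 0.0768, 0.0871]
tool_rot: [0.0, 0.062, 0.998, 0.0]
contact_force: [0.2, 0.7, 0.1]
gripper_width: 0.002
grasp_force: 0.0
```

Call:
shift_gripper(ticks=[0, 0, 0, 0.225, 0, 0, 0, 0, 0, -0.4, 0, 0, 0, 0, 0, 0, -0.2, 0, 0, 0, 0, 0, 0, 0, 0, 0, 0, 0])

```text
time: 3.2
tool_pos: [0.528, 0.0638, 0.0823]
tool_rot: [0.0, 0.062, 0.998, 0.0]
contact_force: [0.1, -0.9, -1.0]
gripper_width: 0.0
grasp_force: 0.0
```

Call:
shift_gripper(ticks=[0, 0, -0.2, 0, 0, 0, 0, 0, 0, -0.15, 0, 0, 0, 0])

```text
time: 3.45
tool_pos: [0.527, 0.0579, 0.0819]
tool_rot: [0.0, 0.062, 0.998, 0.001]
contact_force: [1.2, 2.8, -0.3]
gripper_width: -0.002
grasp_force: 1.7
```

Call:
shift_gripper(ticks=[0, 0, -0.15, 0, 0, 0, 0, 0, 0, -0.1, 0, 0, 0, 0])

```text
time: 3.7
tool_pos: [0.5262, 0.0519, 0.0818]
tool_rot: [-0.0, 0.062, 0.998, -0.0]
contact_force: [-0.5, 0.7, -0.2]
gripper_width: 0.005
grasp_force: 0.0
```

To row units: -0.003 m is -0.15.

Call:
shift_gripper(ticks=[0, 0, -0.15, 0, 0, 0, 0, 0, 0, 0, 0, 0, 0, 0])

```text
time: 3.95
tool_pos: [0.5258, 0.0493, 0.0817]
tool_rot: [-0.0, 0.062, 0.998, -0.0]
contact_force: [1.0, 0.5, 0.1]
gripper_width: 0.002
grasp_force: 0.2
```

Call:
shift_gripper(ticks=[0, 0, -0.1, 0, 0, 0, 0, 0, 0, 0, 0, 0, 0, 0])

```text
time: 4.2
tool_pos: [0.5258, 0.0489, 0.0818]
tool_rot: [0.0, 0.062, 0.998, 0.002]
contact_force: [1.0, 6.0, -0.4]
gripper_width: 0.001
grasp_force: 3.2
```

To row units: -0.06 m is -3, -0.05 m is -2.5.

Call:
shift_gripper(ticks=[0, 0, 0.5, 0, 0, 0, 0, 0, 0, 0, -2.5, 0, 0, 0, 0, 0, 0, -3, 0, 0, 0, 0, 0, 1.75, 0, 0, 0, 0, 0, 0, 0, 0, 0, 0, 0])

```text
time: 4.82
tool_pos: [0.5317, 0.0934, 0.1929]
tool_rot: [0.001, 0.061, 0.998, -0.0]
contact_force: [0.0, -0.6, -0.1]
gripper_width: 0.004
grasp_force: 0.0
```

Run:
```python
from plant import manip
from h import *
p=manip.camera_params("wrist");im=manip.grab_frame("wrist")[:,:,::-1]
t=manip.camera_params("top");ti=manip.grab_frame("top")[:,:,::-1]
u,v=proj(p,(.526,.045,.08)).round().astype(int)
a=cv2.resize(im[v-30:v+30,u-40:u+40],(400,300),interpolation=0)
# whole wrist image at right for the stay
cv2.imwrite("pics/sw.png",np.hstack([a,cv2.resize(im,(400,300))]))
s=manip.state();print(s["tool_pos"],u,v)
```

```text
[0.53073202 0.09207096 0.19108807] 203 185
```

View pics/sw.png

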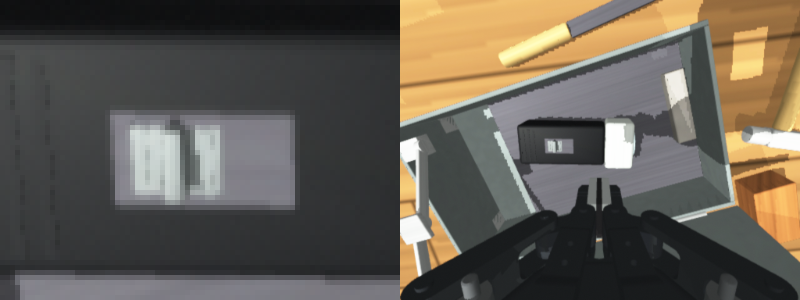

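The switch ridge now sits at the tail end of its window (window u 112–295, ridge at about 175), so it is off. Next is the thumb plate.

To row units: -0.056 m is -2.8, -0.019 m is -0.95, -0.15 rad is -0.75.

Call:
shift_gripper(ticks=[0, 0, 0, -0.75, 0, 0, 0, 0, -0.95, -2.8, 0, 0, 0, 0, 0, -0.95, -2.8, 0, 0, 0, 0, 0, -0.95, -2.8, 0, 0, 0, 0, 0, 0, 0, 0, 0, 0, -0.75])

```text
time: 5.55
tool_pos: [0.5673, -0.0862, 0.2074]
tool_rot: [0.0, -0.012, 1.0, -0.001]
contact_force: [0.5, 0.7, 0.5]
gripper_width: -0.0
grasp_force: 0.0
```

Call:
shift_gripper(ticks=[0, 0, 0, 0, 0, 0, -0.75, 0, 0, 0, 0, 0, 0, 0])

```text
time: 5.8
tool_pos: [0.567, -0.0825, 0.2072]
tool_rot: [-0.0, -0.086, 0.996, -0.0]
contact_force: [-0.5, -0.1, 0.0]
gripper_width: -0.003
grasp_force: 0.0
```

Run:
```python
from plant import manip
from h import *
s=manip.state();d=np.array([.5656,-.0815,.180])-s["tool_pos"];print(rot(s["tool_rot"]).inv().apply(d),rot(s["tool_rot"]).as_matrix().round(3))
p=manip.camera_params("wrist");im=manip.grab_frame("wrist")[:,:,::-1];cv2.imwrite("pics/k.png",im);print(proj(p,(.5656,-.0815,.167)))
```

```text
[0.0011662  0.00125887 0.0272478 ] [[-0.985 -0.172  0.   ]
 [-0.172  0.985 -0.   ]
 [ 0.    -0.    -1.   ]]
[257.54163105 213.14122073]
```

View pics/k.png

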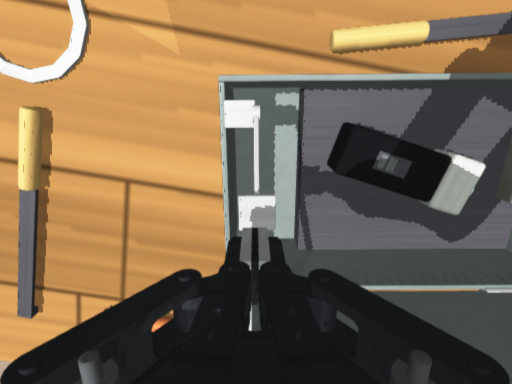

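The plate is at u 238–276, v 196–230, directly under the fingertips (u 255). I'll press down along the arc.

To row units: 0.025 m is 1.25, 0.01 m is 0.5.

Call:
shift_gripper(ticks=[0, 0, 0, 1.25, 0, 0, 0, 0, 0, 0, 0.5, 0, 0, 0, 0, 0, 0, 0.3, 0, 0, 0, 0, 0, 0, 0, 0, 0, 0])

```text
time: 6.35
tool_pos: [0.5673, -0.0816, 0.1662]
tool_rot: [0.0, -0.088, 0.996, -0.0]
contact_force: [0.2, 0.4, 0.2]
gripper_width: -0.003
grasp_force: 0.0
```

Call:
shift_gripper(ticks=[0, -0.15, 0, 0.2, 0, 0, 0, 0, -0.15, 0, 0.25, 0, 0, 0, 0, 0, 0, 0, 0, 0, 0])

```text
time: 6.72
tool_pos: [0.5745, -0.0806, 0.1577]
tool_rot: [0.002, -0.088, 0.996, -0.0]
contact_force: [3.5, 0.9, 3.4]
gripper_width: 0.001
grasp_force: 1.9
```

To row units: 0.005 m is 0.25, -0.002 m is -0.1.

Call:
shift_gripper(ticks=[0, -0.1, 0, 0.25, 0, 0, 0, 0, -0.1, 0, 0.25, 0, 0, 0, 0, 0, 0, 0, 0, 0, 0])

```text
time: 7.1
tool_pos: [0.5796, -0.0797, 0.1491]
tool_rot: [0.003, -0.088, 0.996, -0.0]
contact_force: [6.1, 2.4, 6.2]
gripper_width: 0.0
grasp_force: 4.4
```

Call:
shift_gripper(ticks=[0, -0.1, 0, 0.25, 0, 0, 0, 0, -0.1, 0, 0.25, 0, 0, 0, 0, 0, 0, 0, 0, 0, 0])

```text
time: 7.48
tool_pos: [0.5818, -0.0794, 0.1392]
tool_rot: [0.001, -0.088, 0.996, -0.0]
contact_force: [-2.5, 1.0, 11.6]
gripper_width: -0.001
grasp_force: 11.8
```

Call:
shift_gripper(ticks=[0, -0.1, 0, 0.25, 0, 0, 0, 0, -0.05, 0, 0.25, 0, 0, 0, 0, 0, 0, 0, 0, 0, 0])

```text
time: 7.85
tool_pos: [0.5825, -0.0794, 0.1312]
tool_rot: [-0.003, -0.088, 0.996, -0.001]
contact_force: [-15.8, 1.8, 25.3]
gripper_width: -0.0
grasp_force: 32.3
```

Call:
shift_gripper(ticks=[0, 0.3, 0, -0.3, 0, 0, 0, 0, 1, 0, -1, 0, 0, 0, 0, 1.5, 0, -1.5, 0, 0, 0, 0, 2.5, 0, -0.5, 0, 0, 0, 0, 1.5, 0, -1, 0, 0, 0])

```text
time: 8.48
tool_pos: [0.4471, -0.1023, 0.2111]
tool_rot: [-0.002, -0.088, 0.996, 0.001]
contact_force: [0.7, -0.2, 0.0]
gripper_width: 0.005
grasp_force: 0.0
```

Run:
```python
from plant import manip
import cv2
cv2.imwrite("pics/s2.png",cv2.resize(manip.grab_frame("side")[135:285,150:350,::-1],None,fx=4,fy=4,interpolation=cv2.INTER_CUBIC))
```

```text
(no output)
```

View pics/s2.png

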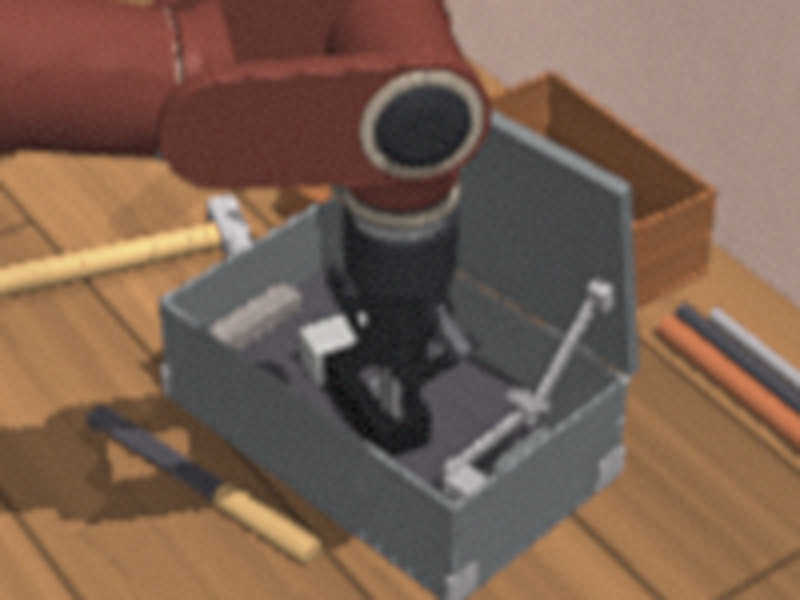

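The stay has folded past straight. The thumb plate at about (525,405) is low and the lid leans slightly (top edge from (490,115) to (630,190)). I'll go over the lid to its outer face.

Call:
shift_gripper(ticks=[0, 0, 0, -3, 0, 0, 0, 0, 0, 0, -3, 0, 0, 0, 0, 0, 0, -3, 0, 0, 0, 0, 0, 0, -1, 0, 0, 0, 0, -2.5, 1.4, 0, 0, 0, 0])

```text
time: 9.15
tool_pos: [0.4943, -0.0677, 0.4152]
tool_rot: [0.002, -0.085, 0.996, -0.001]
contact_force: [0.8, -0.2, 0.9]
gripper_width: -0.001
grasp_force: 0.0
```

Call:
shift_gripper(ticks=[0, -2.5, 1.4, 0, 0, 0, 0, 0, -2.5, 1.4, 0, 0, 0, 0, 0, -2.5, 1.4, 0, 0, 0, 0, 0, -2.75, 1.4, 0, 0, 0, 0, 0, 0, 0, 0, 0, 0, 0])

```text
time: 9.78
tool_pos: [0.678, 0.0824, 0.4053]
tool_rot: [-0.005, -0.09, 0.996, 0.0]
contact_force: [-0.7, 0.2, -1.1]
gripper_width: -0.003
grasp_force: 0.0
```

Run:
```python
from plant import manip
from h import *
s=manip.state();print(rot(s["tool_rot"]).inv().apply(np.array([.678,.080,.29])-s["tool_pos"]))
t=manip.camera_params("top")
p=manip.camera_params("wrist");im=manip.grab_frame("wrist")[:,:,::-1];cv2.imwrite("pics/l.png",im)
o=p["xyz"];print(o)
```

```text
[-0.00079785 -0.00254443  0.1152874 ]
[0.60625726 0.06853814 0.54838171]
```

View pics/l.png

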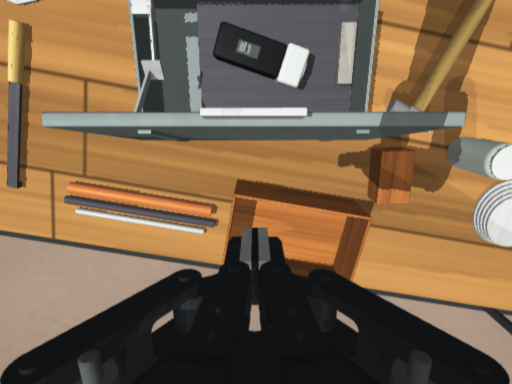

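The lid's upper edge is at v 113–130 with the tab at u 200–305, and the fingertips (255,230) are clear behind it. I'll descend behind it.

Run:
```python
from plant import manip
from h import *
p=manip.camera_params("wrist")
for v in(113,128,138):print(plane(p,(255,v),.313))
```

```text
[0.61105888 0.06883232 0.313     ]
[0.62276547 0.07093935 0.313     ]
[0.63076412 0.072379   0.313     ]
```

Call:
shift_gripper(ticks=[0, 0, 0, 2.5, 0, 0, 0, 0, 0, 0, 2.5, 0, 0, 0, 0, 0, 0, 0.75, 0, 0, 0, 0, 0, 0, 0, 0, 0, 0])

```text
time: 10.32
tool_pos: [0.6756, 0.0794, 0.2974]
tool_rot: [-0.001, -0.088, 0.996, -0.0]
contact_force: [0.0, 0.3, 0.3]
gripper_width: 0.001
grasp_force: 0.0
```

Run:
```python
import numpy as np
r=185
th=np.array([.17,.2]+list(np.arange(.3,1.61,.1)))
x=100-r*np.sin(th)+12*np.cos(th)+11;z=110+r*np.cos(th)+12*np.sin(th)
for i in range(len(th)):print(th[i].round(2),x[i].round(1),z[i].round(1),"d",(0,0) if i==0 else (-(x[i]-x[i-1]).round(1),-(z[i]-z[i-1]).round(1)))
```

```text
0.17 91.5 294.4 d (0, 0)
0.2 86.0 293.7 d (np.float64(5.5), np.float64(0.7))
0.3 67.8 290.3 d (np.float64(18.2), np.float64(3.4))
0.4 50.0 285.1 d (np.float64(17.8), np.float64(5.2))
0.5 32.8 278.1 d (np.float64(17.2), np.float64(7.0))
0.6 16.4 269.5 d (np.float64(16.4), np.float64(8.6))
0.7 1.0 259.2 d (np.float64(15.4), np.float64(10.2))
0.8 -13.4 247.5 d (np.float64(14.3), np.float64(11.7))
0.9 -26.5 234.4 d (np.float64(13.1), np.float64(13.1))
1.0 -38.2 220.1 d (np.float64(11.7), np.float64(14.3))
1.1 -48.4 204.6 d (np.float64(10.2), np.float64(15.4))
1.2 -57.1 188.2 d (np.float64(8.6), np.float64(16.4))
1.3 -64.0 171.0 d (np.float64(7.0), np.float64(17.2))
1.4 -69.3 153.3 d (np.float64(5.2), np.float64(17.8))
1.5 -72.7 135.1 d (np.float64(3.4), np.float64(18.2))
1.6 -74.3 116.6 d (np.float64(1.6), np.float64(18.5))
```

Call:
shift_gripper(ticks=[0, 1, 0, 0, 0, 0, 0, 0, 0.5, 0, 0.1, 0, 0, 0, 0, 0.25, 0, 0.1, 0, 0, 0, 0, 0, 0, 0, 0, 0, 0])

```text
time: 10.82
tool_pos: [0.642, 0.0738, 0.2945]
tool_rot: [0.001, -0.088, 0.996, -0.0]
contact_force: [-0.2, 0.5, -0.2]
gripper_width: 0.002
grasp_force: 0.0
```

Call:
shift_gripper(ticks=[0, 0.25, 0, 0, 0, 0, 0, 0, 0.25, 0, 0, 0, 0, 0, 0, 0, 0, 0, 0, 0, 0])

```text
time: 11.2
tool_pos: [0.6324, 0.0722, 0.2936]
tool_rot: [0.001, -0.088, 0.996, 0.0]
contact_force: [4.0, 0.2, -2.5]
gripper_width: 0.001
grasp_force: 1.9
```

To row units: 0.018 m is 0.9, 0.017 m is 0.85.

Call:
shift_gripper(ticks=[0, 0.9, 0, 0.15, 0, 0, 0, 0, 0.9, 0, 0.25, 0, 0, 0, 0, 0.85, 0, 0.35, 0, 0, 0])

```text
time: 11.58
tool_pos: [0.5803, 0.0628, 0.2794]
tool_rot: [0.001, -0.088, 0.996, -0.0]
contact_force: [4.9, 0.7, -0.6]
gripper_width: -0.0
grasp_force: 1.9
```

Call:
shift_gripper(ticks=[0, 0.8, 0, 0.45, 0, 0, 0, 0, 0.75, 0, 0.5, 0, 0, 0, 0, 0.7, 0, 0.6, 0, 0, 0])

```text
time: 11.95
tool_pos: [0.5358, 0.0548, 0.2498]
tool_rot: [0.001, -0.088, 0.996, -0.0]
contact_force: [0.2, -1.2, 3.1]
gripper_width: -0.002
grasp_force: 1.7
```

To row units: 0.0155 m is 0.775, 0.0145 m is 0.725.

Call:
shift_gripper(ticks=[0, 0.65, 0, 0.65, 0, 0, 0, 0, 0.6, 0, 0.725, 0, 0, 0, 0, 0.5, 0, 0.775, 0, 0, 0])

```text
time: 12.32
tool_pos: [0.501, 0.0486, 0.206]
tool_rot: [0.0, -0.088, 0.996, -0.0]
contact_force: [-0.7, -1.0, 3.8]
gripper_width: -0.002
grasp_force: 1.4
```

Call:
shift_gripper(ticks=[0, 0.45, 0, 0.825, 0, 0, 0, 0, 0.35, 0, 0.85, 0, 0, 0])

```text
time: 12.58
tool_pos: [0.485, 0.0458, 0.1708]
tool_rot: [0.0, -0.088, 0.996, -0.0]
contact_force: [0.1, -1.1, 2.1]
gripper_width: -0.003
grasp_force: 1.1
```

Still in contact, with small forces. I'll do the last part gently, in small steps.

Call:
shift_gripper(ticks=[0, 0.25, 0, 0.75, 0, 0, 0, 0, 0.2, 0, 0.65, 0, 0, 0, 0, 0.05, 0, 0.4, 0, 0, 0, 0, 0, 0, 0.2, 0, 0, 0, 0, 0, 0, 0, 0, 0, 0])

```text
time: 13.2
tool_pos: [0.4754, 0.0444, 0.1308]
tool_rot: [-0.0, -0.088, 0.996, 0.0]
contact_force: [-1.0, 0.1, 0.2]
gripper_width: 0.003
grasp_force: 0.0
```

Call:
shift_gripper(ticks=[0, 0, 0, 0.2, 0, 0, 0, 0, 0, 0, 0.15, 0, 0, 0, 0, 0, 0, 0, 0, 0, 0])

```text
time: 13.58
tool_pos: [0.4755, 0.0443, 0.1241]
tool_rot: [-0.0, -0.088, 0.996, 0.0]
contact_force: [0.3, -0.5, -0.5]
gripper_width: 0.0
grasp_force: 0.0
```

To row units: 0.002 m is 0.1.

Call:
shift_gripper(ticks=[0, 0, 0, 0.1, 0, 0, 0, 0, 0, 0, 0, 0, 0, 0])

```text
time: 13.82
tool_pos: [0.4755, 0.0443, 0.1222]
tool_rot: [0.0, -0.088, 0.996, 0.0]
contact_force: [-0.6, 0.8, 0.4]
gripper_width: 0.003
grasp_force: 0.0
```

Call:
shift_gripper(ticks=[0, 0, 0, 0.1, 0, 0, 0, 0, 0, 0, 0, 0, 0, 0])

```text
time: 14.08
tool_pos: [0.4757, 0.0443, 0.122]
tool_rot: [-0.0, -0.088, 0.996, -0.0]
contact_force: [-5.5, -0.1, 8.9]
gripper_width: 0.0
grasp_force: 4.6
```

To row units: 0.0015 m is 0.075.

Call:
shift_gripper(ticks=[0, 0, 0, 0.075, 0, 0, 0, 0, 0, 0, 0, 0, 0, 0])

```text
time: 14.32
tool_pos: [0.4757, 0.0443, 0.1219]
tool_rot: [-0.001, -0.088, 0.996, -0.0]
contact_force: [-9.3, -0.1, 16.1]
gripper_width: 0.003
grasp_force: 8.3
```

Call:
shift_gripper(ticks=[0, 0, 0, -0.5, 0, 0, 0, 0, 0, 0, -2.5, 0, 0, 0, 0, 0, 2.5, -1.5, 0, 0, 0, 0, 0, 3, 0, 0, 0, 0, 0, 0, 3, 0, 0, 0, 0])

```text
time: 14.95
tool_pos: [0.4458, 0.2133, 0.2098]
tool_rot: [0.001, -0.087, 0.996, 0.0]
contact_force: [0.3, 0.7, -1.0]
gripper_width: -0.001
grasp_force: 0.0
```

Call:
shift_gripper(ticks=[0, 0, 3, -1, 0, 0, 0, 0, 0, 3, 0, 0, 0, 0, 0, 0, 0, 0, 0, 0, 0])

```text
time: 15.32
tool_pos: [0.4236, 0.3324, 0.2286]
tool_rot: [0.0, -0.091, 0.996, 0.0]
contact_force: [-0.4, -0.6, -0.1]
gripper_width: 0.006
grasp_force: 0.0
```

Run:
```python
from plant import manip
import cv2,numpy as np
f=lambda n,y,x:cv2.resize(manip.grab_frame(n)[y:y+150,x:x+200,::-1],(400,300),interpolation=cv2.INTER_CUBIC)
cv2.imwrite("pics/end.png",np.hstack([f("top",110,160),f("side",140,150)]))
```

```text
(no output)
```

View pics/end.png

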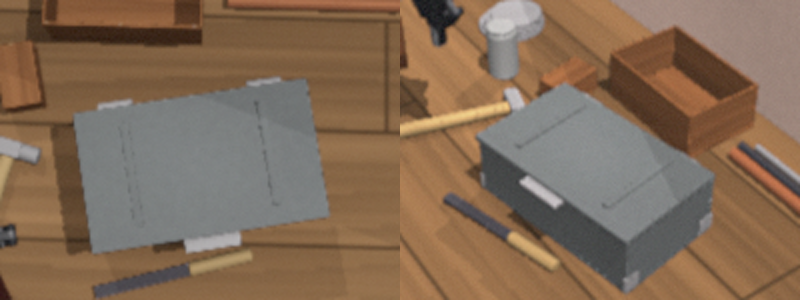

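Both views show the lid flat on the rim, with the tab in front at (212,242) in the left view. The file and hammer have not been disturbed, and the arm is clear.

```bash
python3 -c "
from plant import manip
print(manip.job_done())"
```

```text
the job is handed in; nothing more can be done
None
```

The lamp is switched off, the stay unlocked and the lid lowered fully shut with the other things left in place, and the job is handed in at about 15 s (the hand-in gave no verdict).

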